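# Hold the hidden clamp-bolt head behind a microscope bracket

## Robot

A 6-joint arm with a two-finger parallel gripper is mounted at the origin on the work surface. World frame = base frame: x ahead of the robot, y to its left, z up, the work surface at z = 0. Lengths are in mm, angles in degrees, forces in N, time in s.
With the tool pointing down it reaches from about 300 to 850 mm from the base axis. Payload 4.2 kg.
Tool frame: the origin (TCP) lies midway between the tips of the shut fingers; the grasp point (between the pads) lies env.grasp_offset behind it (env.grasp_offset is the distance from the TCP to the grasp point, in mm); y points along the fingers, x is the direction in which the jaws open and shut, and the axes are right-handed (so a half turn about y gives the same grasp; the last joint's range is limited). The gripper opens to 91 mm and grips with 3 to 60 N. Pads are 32 mm wide; open, the fingers measure 118 mm over their backs; the gripper's body (76 mm by 178 mm) begins 60 mm behind the grasp point.
Start: joints at [-71.677, 18.312, 89.639, -0, 72.044, -1.146], TCP at [191.65, -542.138, 213.976] pointing down, gripper open.
Joint ranges: [-177.97, 177.97], [-48.28, 115.42], [12.27, 149.76], [-77.06, 257.06], [2.81, 150.46], [-146.56, 146.56]. Speed limits (degrees/s): [147.25, 147.25, 180, 180, 180, 180].

## Interface

Orientations are given as [roll, pitch, yaw] about the fixed x, y, z axes, in that order (R = Rz(yaw) Ry(pitch) Rx(roll)).
In Python, from workcell import state, vision, job, env gives the robot as it stands.
- The arm moves only by the shell command python3 -m handwheel 'ROWS' [FORCE]. ROWS is JSON, a list of rows, each a list of 3 entries, a list of its own where there are three numbers: the finger opening in cm, from 0 to 9.12, then the shift along the tool's x, y, z in cm, then the turn about the tool's y in degrees. A call has 1 to 10 rows; each row is the pose to reach, as a shift and turn from the pose measured when the call began, along the tool's axes at that moment; what a row does not reach only later rows make up. A row lasts 1/10 s, in which the tool goes at most 50 mm and 8.59 degrees, less where a joint would pass 70% of its speed; a pose out of reach is approached as far as the arm can. A call with a gripper value outside its range is refused whole. The fingers move at their own pace and stop on an object; FORCE is the grip in N (left out, the last holds). Time passes only in rows, so rows that repeat a pose let the fingers close. It gives the time, the measured TCP pose, the force and the opening at its end, in the units of the state.
- state(): the state, without advancing time (a new reading comes with each control period).
- vision.grab_frame(name): name is "scene" or "top" or "wrist"; returns the picture (400x640x3 uint8, red, green, blue); there is no depth.
- vision.camera_model(name): a dict with "fov_y" (degrees; the focal length in pixels is half the picture's height over the tangent of half this angle, whatever the lens; pixels are square), "cx", "cy" (the principal point, pixels), "extrinsics" (4x4, takes a point from world to camera coordinates). Camera axes: x right, y up, looking along -z (the intrinsics and any distortion apply to the point x, -y, -z); pixel columns grow to the right and rows downward; lengths in mm; the calibration is good to about 2 mm. A picture is of the moment at which its call begins: read the wrist's pose just before it. camera_model takes no time and is no camera call; for the wrist camera it gives the pose at the moment of the call.
- job.job_done(): hands the job in, once; it reports no verdict.
The state is a dict: "time_s": time; "qpos": joint angles; "qvel": joint speeds; "effort": joint torques, N m; "ee_pos": TCP position; "ee_rot": TCP orientation; "force": force on the tool from outside, world axes, zero at the start; "torque": the same for the moment, N m; "gripper_width": finger opening in mm.
Only numpy, scipy, OpenCV 4.12 (cv2) and the standard library are available. Lean on these libraries where they do the work, as an engineer would, in place of code of your own. Each camera call takes 0.05 s, during which the arm holds its last target.

## Task

The slow nut runner is dragging the bracket's clamp bolt round with its nut. Push the spring ejector's tab all the way along so that the filter slide covering the bolt is pushed out of the gap onto the receiving shelf, and let the ejector spring back home; then reach down into the gap behind the bracket, grip the bolt's hexagonal head and hold it so that it stops turning. Finish while still gripping the head, with the filter slide lying on the shelf and the loose things around left where they are.

Things in the scene. Friction and masses are not known exactly. Their poses are not given: they have to be found in the camera images.
- fixture: Fixed service fixture, black base 230 x 320 x 10 mm. On it an upright aluminium bracket and behind it a cream casting wall 22 mm thick, both to z 80 mm. Origin on the bench below the bolt head's centre; x from bracket to casting (away from the robot at yaw 0), y along the gap to the shelf, z up. A nut runner (grey barrel, 38 mm diameter, top at z 71) lies before the bracket.
- gap_mouth (a point): Mouth of the gap straight above the bolt head, level with the tops (z 80 mm) of bracket and casting; axes as the fixture's. The gap is 44 mm wide (x -22 to 22). A rail 4 mm wide runs along each side, z 64 to 68 mm, y -60 to 60, leaving 36 mm clear. Below the rails it is empty but for the bolt, down to the base at z 10 mm.
- shelf (a point): Centre of the top of the aluminium receiving shelf, which follows the gap: fixture y 60 to 175 mm, top at z 65 mm (3 mm below the rails), 62 mm wide inside, with lips to z 77 mm at its sides and far end.
- ejector_tab (a point): Centre of the push face (the -y face in the fixture's frame) of the ejector's upright steel tab, 26 mm wide along x, 7 mm thick and 26 mm high (z 90 to 116 mm). It stands on a slide bar on top of the casting wall, at fixture x 33 mm; home at fixture y -134 mm. It moves along the fixture's +y.
- ejector (a joint): Travel of the ejector slide in m: 0 home, 0.126 at its stop, growing along the fixture's +y. A spring sends it home when let go (2.5 N at home, 6 N at the end, plus 0.8 N drag at 0.1 m/s). Its paddle, face at fixture y -60 mm at home, z 70 to 90 mm, pushes the filter slide along the rails; past 0.12 the slide is wholly on the shelf.
- bolt_head (a point): Steel hexagon head, 24 mm across flats, 27.7 across corners, 18 mm long; origin at its centre, mid gap, z 52 mm; its axis x lies across the gap (fixture x). Gripped from above, fingers either side along the fixture's y; 120 mm is free along y between home paddle and shelf. A 20 mm diameter collar lies between it and the bracket.
- bolt (a joint): Bolt angle in rad about the fixture's x; at 0, and every 1.047 rad, two flats face along the fixture's y. The nut runner turns it slowly (about 0.06 rad/s, growing) with 0.11 N m against heavy drag; a grip of 30 N or more, at any angle, lets it settle on two flats within a few seconds and stops it.
- filter_slide: Loose black metal filter slide 41 x 92 x 8 mm with two small round glass filters, about 80 g. It lies flat on the rails in the gap and covers the bolt head. Origin at the centre of its underside, long side along y, z up.
- objective: Bystander: brass objective 26 mm diameter, 45 mm high, standing on the fixture's base behind the casting. Origin at its underside.
- lock_ring: Bystander: black ring 36 mm diameter, 8 mm high, on the fixture's base in front of the shelf. Origin at its underside.
- eyepiece: Bystander: black eyepiece 32 mm diameter, 55 mm high, on the bench. Origin at its underside.
- screwdriver: Bystander: screwdriver lying on the bench, handle to its -x. Origin at its underside.
- screw_jar: Bystander: jar 52 mm diameter, 60 mm high, on the bench. Origin at its underside.
- parts_case: Bystander: white open case 110 x 70 x 25 mm on the bench. Origin at its underside.
- hex_key: Bystander: steel hex key 100 mm long lying on the bench. Origin near its middle.
Mind the look-alikes: they are no part of the job. What is shaped like the filter_slide but orange or pink is not meant.

How it is judged:
By the outcome, as a careful person would: the job done as asked, in the order asked, and still so for the second after the job is handed in, while the arm keeps its last pose, push and grip.
It also fails if it takes over 58 s, if anything falls off the work surface, if the arm or the gripper's body presses on something with over 40 N, if the wrist force passes 120 N, or if a joint passes its speed limit or range.

## Working session

There is one attempt and no reset: what is moved stays moved. The work goes in short steps, Python scripts to look and compute and a shell command to move; the robot and the scene stay as the last step left them, time stands still between calls to the robot, and variables do not carry over. Pictures are saved under pics/ and viewed, and the job is handed in when it is done.

```bash
ls; mkdir -p pics; python3 - <<'E'
from workcell import state, vision, job, env
import cv2
s=state();print(s, env.grasp_offset)
for n in("scene","top"):
    im=vision.grab_frame(n);cv2.imwrite(f"pics/{n}0.png",im[:,:,::-1]);print(n,vision.camera_model(n))
E
```

```text
pics
{'time_s': 0.0, 'qpos': array([-7.16772527e+01,  1.83519052e+01,  8.97071447e+01, -1.13815355e-04,
        7.20428629e+01, -1.14334909e+00]), 'qvel': array([ 0.04516082, -0.02248777, -0.04664857,  0.0425009 ,  0.03931426,
        0.05425304]), 'effort': array([ 2.52522398e-06, -4.12461019e+01, -2.31972420e+01,  7.28142844e-02,
        4.59629484e-02, -1.35850855e-04]), 'ee_pos': array([ 191.4832833 , -541.64264857,  213.11262427]), 'ee_rot': array([-89.99807463,   0.10189461, -70.53386666]), 'force': array([-0.03362803,  0.33563492, -0.40749308]), 'torque': array([-0.04113482,  0.02481576,  0.01958489]), 'gripper_width': 91.34971862092387} 18.8
scene {'fov_y': 49.755042094263544, 'cx': 314.612782389674, 'cy': 199.82220706252565, 'extrinsics': array([[ 4.70411254e-01,  8.82397590e-01, -9.36724738e-03,
        -2.86080174e+02],
       [-5.30704981e-01,  2.91370898e-01,  7.95899003e-01,
         1.88909256e+02],
       [ 7.05028705e-01, -3.69428603e-01,  6.05356946e-01,
        -1.47267907e+03],
       [ 0.00000000e+00,  0.00000000e+00,  0.00000000e+00,
         1.00000000e+00]])}
top {'fov_y': 55.84388678301764, 'cx': 319.725731438015, 'cy': 202.96633790087634, 'extrinsics': array([[ 1.53896663e-02, -9.99436111e-01, -2.98432388e-02,
         5.38836717e+01],
       [ 9.94943709e-01,  1.23442580e-02,  9.96726420e-02,
        -5.23745120e+02],
       [-9.92480450e-02, -3.12262714e-02,  9.94572645e-01,
        -1.08081520e+03],
       [ 0.00000000e+00,  0.00000000e+00,  0.00000000e+00,
         1.00000000e+00]])}
```

View pics/top0.png

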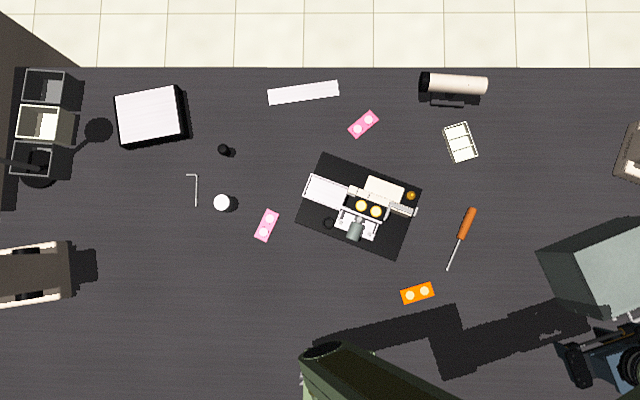

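View pics/scene0.png

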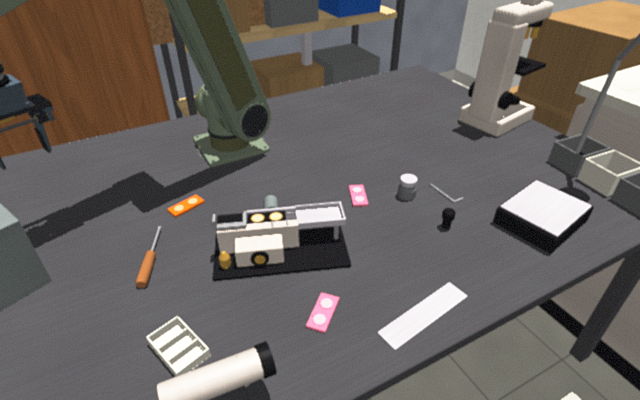

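```bash
python3 - <<'E'
import cv2
a=cv2.imread("pics/top0.png")[140:270,285:430];cv2.imwrite("pics/top0c.png",cv2.resize(a,None,fx=5,fy=4.5 if 0 else 4.5,interpolation=cv2.INTER_CUBIC) if 0 else cv2.resize(a,(580,520),interpolation=cv2.INTER_CUBIC))
a=cv2.imread("pics/scene0.png")[180:285,200:360];cv2.imwrite("pics/scene0c.png",cv2.resize(a,(800,525),interpolation=cv2.INTER_CUBIC))
E
```

```text
(no output)
```

View pics/top0c.png

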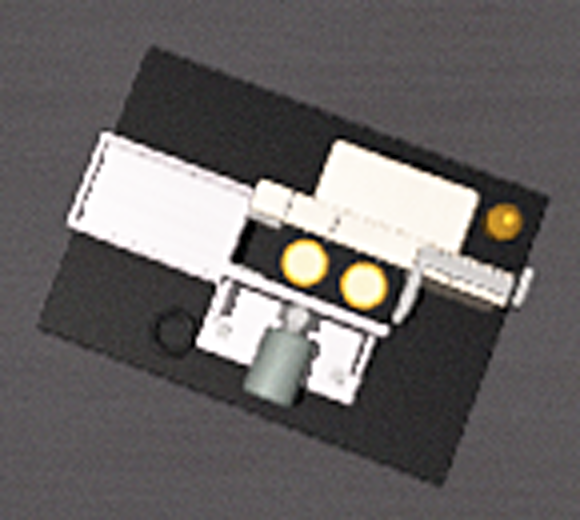

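View pics/scene0c.png

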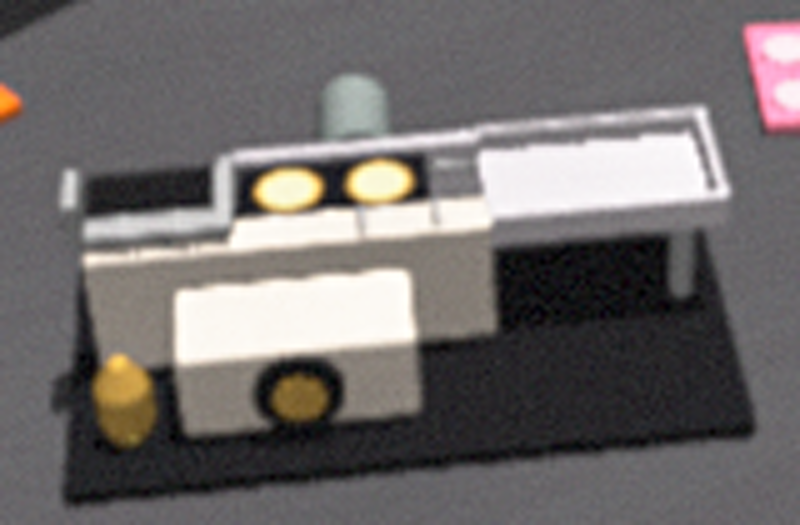

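```bash
cat > h.py <<'E'
from workcell import state, vision, job, env
import numpy as np, cv2
def ray(M,uv):
    f=200/np.tan(np.radians(M['fov_y']/2)); E=M['extrinsics']
    d=np.array([(uv[0]-M['cx'])/f,-(uv[1]-M['cy'])/f,-1]); R=E[:3,:3]
    return -R.T@E[:3,3], R.T@d
def atz(M,uv,z):
    c,d=ray(M,uv); return (c+d*(z-c[2])/d[2])[:2]
def proj(M,p):
    f=200/np.tan(np.radians(M['fov_y']/2)); E=M['extrinsics']
    q=E[:3,:3]@np.asarray(p,float)+E[:3,3]; return np.array([M['cx']+f*q[0]/-q[2], M['cy']-f*q[1]/-q[2]])
E
python3 - <<'E'
from h import *
M=vision.camera_model("top")
P=lambda u,v,z:atz(M,(285+u/4,140+v/4),z)
d={}
for n,u,v,z in [("baseA far left",152,45,10),("base far right",548,198,10),("near right",440,486,10),("near left",38,328,10),("lip far",104,133,77),("lip near",70,227,77),("glass1",304,262,76),("glass2",364,287,76),("tabface mid",524,288,116),("objtop",505,220,55),("ring",176,332,18)]:
    d[n]=P(u,v,z);print(n,d[n].round(1))
a=d["baseA far left"]-d["base far right"];b=d["near left"]-d["near right"]
for w in(a,b,d["glass1"]-d["glass2"]): print(np.linalg.norm(w),np.degrees(np.arctan2(w[1],w[0]))-90)
w=d["lip far"]-d["lip near"];print(np.linalg.norm(w),np.degrees(np.arctan2(w[1],w[0])))
E
```

```text
baseA far left [681.8  54.2]
base far right [ 568.6 -241.3]
near right [ 355.7 -160.7]
near left [466.9 135.8]
lip far [602.   85.6]
lip near [534.9 108.3]
glass1 [512.4 -55.8]
glass2 [495.4 -97.6]
tabface mid [ 493.  -199.3]
objtop [ 546.2 -200. ]
ring [465.   33.2]
316.43122033370224 -20.966011701860765
316.6241950372878 -20.54840513829147
45.060530044564565 -22.11273130632486
70.88370817967646 -18.70542355603751
```

The filter slide is the black strip with two glass filters lying in the fixture's gap at top pixel (369,209). The pink ones at (363,124) and (266,225) and the orange one at (417,293) lie loose on the bench and are the look-alikes. The enlarged crop confirms the black one. Next I move over the fixture to measure with the wrist camera.

```bash
python3 -m handwheel '[[5,[-4.5,-0.5,2.5],4],[5,[-9,-1,5],10],[5,[-13,-2,8],18],[5,[-24.3,-2,39.3],40.3],[5,[-24.3,-2,39.3],40.3],[5,[-24.3,-2,39.3],40.3],[5,[-24.3,-2,39.3],40.3],[5,[-24.3,-2,39.3],40.3],[5,[-24.3,-2,39.3],40.3],[5,[-24.3,-2,39.3],40.3]]' 10
python3 - <<'E'
from h import *
s=state();print(s['ee_pos'],s['ee_rot'],s['qpos'])
M=vision.camera_model("wrist");im=vision.grab_frame("wrist");cv2.imwrite("pics/w1.png",im[:,:,::-1]);np.save("w1.npy",M,allow_pickle=True)
print(M, state()['ee_pos'])
E
```

```text
time_s: 1.1
ee_pos: [476.4, -184.8, 233.4]
ee_rot: [-90.1, 0.1, -110.8]
force: [1.2, -1.1, 0.4]
gripper_width: 50.0
[ 476.3839642  -184.75192709  233.35803777] [-9.00787992e+01  5.69501534e-02 -1.10816987e+02] [-2.25228837e+01  1.18537728e+01  9.57979210e+01  5.72502346e-02
  7.24287741e+01  8.82767423e+01]
{'fov_y': 64.4408001067543, 'cx': 317.62002410119095, 'cy': 202.20541770930703, 'extrinsics': array([[-3.55365993e-01, -9.34726881e-01, -8.17377320e-04,
        -3.83283143e+00],
       [ 9.02975748e-01, -3.43068551e-01, -2.58725275e-01,
        -4.59760607e+02],
       [ 2.41557053e-01, -9.26802363e-02,  9.65950601e-01,
        -5.40040675e+02],
       [ 0.00000000e+00,  0.00000000e+00,  0.00000000e+00,
         1.00000000e+00]])} [ 482.21213605 -180.04556131  233.13943169]
```

View pics/w1.png

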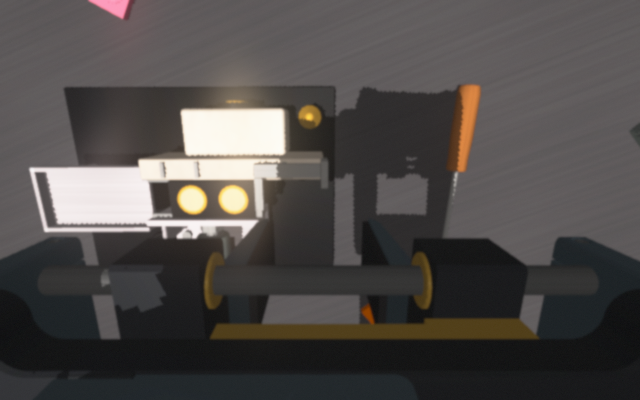

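```bash
python3 - <<'E'
from h import *
s=state()
M=vision.camera_model("wrist");im=vision.grab_frame("wrist");np.save("w2.npy",M,allow_pickle=True);cv2.imwrite("pics/w2.png",im[:,:,::-1])
print(s['ee_pos'],state()['ee_pos'])
cv2.imwrite("pics/w2c.png",cv2.resize(im[75:260,20:350,::-1],None,fx=2.4,fy=2.4,interpolation=cv2.INTER_CUBIC))
E
```

```text
[ 482.21213605 -180.04556131  233.13943169] [ 478.97837034 -182.73499709  232.94363803]
```

View pics/w2c.png

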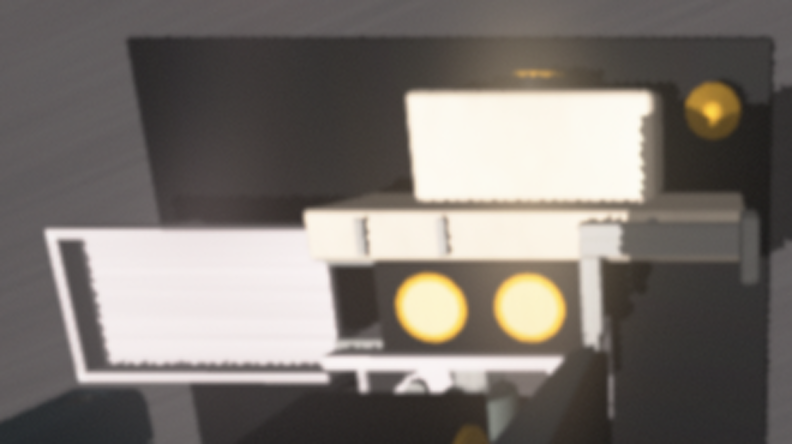

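```bash
python3 - <<'E'
from h import *
M=np.load("w2.npy",allow_pickle=True).item()
print(state()['ee_pos'])
P=lambda u,v,z:atz(M,(20+u/2.4,75+v/2.4),z)
th=np.radians(-20.8);X=np.array([np.cos(th),np.sin(th)]);Y=np.array([-np.sin(th),np.cos(th)])
for n,u,v,z in [("cast edge L (22,?)",330,261,80),("cast edge R",560,261,80),("brk edge (-22)",330,356,80),("brk edge R",560,357,80),("lip far corner",45,230,77),("lip near",80,382,77),("inner far",330,230,77),("glass1",431,307,76),("glass2",529,307,76),("tab top near R",758,216,116),("tab bot near",755,282,116),("tab nearbot",758,282,90),("paddle face top",582,350,90),("baseFL",128,38,10),("baseFR",772,38,10)]:
    p=P(u,v,z);print(n,p.round(1),"fix axes",(p@X).round(1),(p@Y).round(1))
E
```

```text
[ 478.97837034 -182.73499709  232.94363803]
cast edge L (22,?) [547.1 -26.1] fix axes 520.7 169.9
cast edge R [ 512.2 -119.6] fix axes 521.3 70.1
brk edge (-22) [508.5  -5.6] fix axes 477.4 175.3
brk edge R [ 472.1 -102.1] fix axes 477.5 72.2
lip far corner [602.8  85.4] fix axes 533.2 293.9
lip near [537.1 109.7] fix axes 463.1 293.3
inner far [559.3 -30.8] fix axes 533.8 169.8
glass1 [512.7 -56.2] fix axes 499.3 129.5
glass2 [497.4 -97.2] fix axes 499.5 85.8
tab top near R [ 506.  -206.4] fix axes 546.3 -13.3
tab bot near [ 482.3 -196.7] fix axes 520.7 -12.6
tab nearbot [ 475.8 -196.9] fix axes 514.7 -15.1
paddle face top [ 474.  -115.5] fix axes 484.2 60.3
baseFL [680.8  53.7] fix axes 617.4 292.0
baseFR [ 569.6 -241.9] fix axes 618.4 -23.9
```

```bash
python3 -m handwheel '[[0,[2,0,1],0],[0,[4.3,0,1.95],0],[0,[4.3,2,1.95],0],[0,[4.3,5,1.95],0],[0,[4.3,8,1.95],0],[0,[4.3,11,1.95],0],[0,[4.3,13.5,1.95],0],[0,[4.3,13.5,1.95],0],[0,[4.3,13.5,1.95],0]]' 10
python3 - <<'E'
from h import *
for n in("scene","wrist"):
    im=vision.grab_frame(n);cv2.imwrite(f"pics/{n}3.png",im[:,:,::-1])
    if n=="scene":cv2.imwrite("pics/scene3c.png",cv2.resize(im[150:285,200:360,::-1],None,fx=4,fy=4,interpolation=cv2.INTER_CUBIC))
p=state();print(p['ee_pos'],p['force'])
E
```

```text
time_s: 2.1
ee_pos: [482.0, -229.8, 98.0]
ee_rot: [-90.1, 0.2, -110.5]
force: [1.0, 0.7, 0.4]
gripper_width: 0.5
[ 483.13056313 -230.12454931   99.25994425] [ 0.75425703 -0.49404647  0.44057741]
```

View pics/scene3c.png

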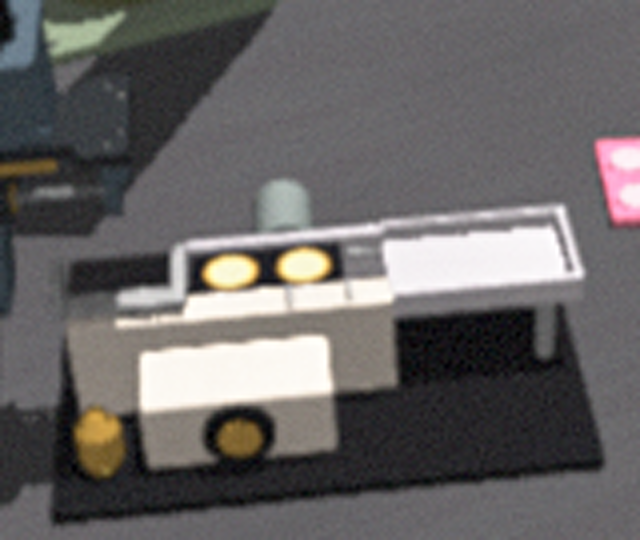

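View pics/wrist3.png

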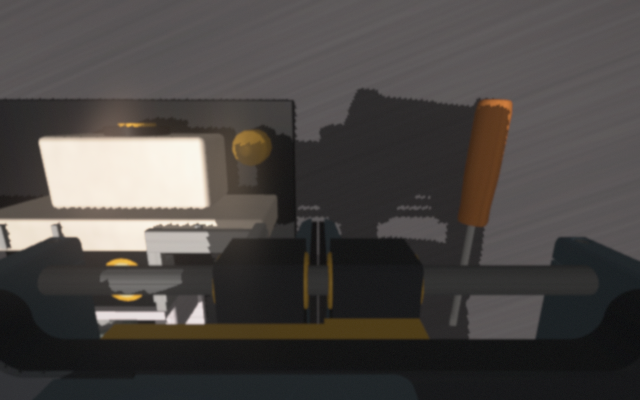

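```bash
python3 -m handwheel '[[0,[-0.6,0.1,-0.1],0.3],[0,[-1.2,0.1,-0.1],0.3],[0,[-1.6,0.1,-0.1],0.3],[0,[-2,0.1,-0.1],0.3],[0,[-2.4,0.1,-0.1],0.3],[0,[-2.8,0.1,-0.1],0.3],[0,[-3.2,0.1,-0.1],0.3],[0,[-3.6,0.1,-0.1],0.3],[0,[-4,0.1,-0.1],0.3],[0,[-4,0.1,-0.1],0.3]]' 10
python3 - <<'E'
from h import *
im=vision.grab_frame("scene")
cv2.imwrite("pics/scene4c.png",cv2.resize(im[130:285,200:360,::-1],None,fx=3.8,fy=3.8,interpolation=cv2.INTER_CUBIC))
p=state();print(p['ee_pos'],p['force'],p['ee_pos'][:2]@[.3551,.9348])
E
```

```text
time_s: 3.2
ee_pos: [496.6, -191.9, 98.5]
ee_rot: [-89.8, 0.2, -110.8]
force: [-1.3, -3.0, 2.1]
gripper_width: 0.2
[ 496.47410175 -192.00613999   98.40079415] [-1.5694145  -2.63661762  2.70081967] -3.189386127832922
```

View pics/scene4c.png

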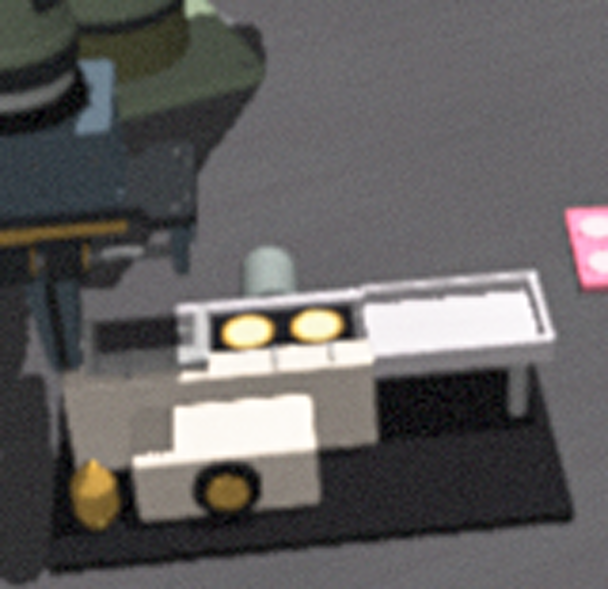

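```bash
python3 -m handwheel '[[0,[-0.8,0.1,-0.1],0],[0,[-1.6,0.1,-0.1],0],[0,[-2.4,0.1,-0.1],0],[0,[-3.2,0.1,-0.1],0],[0,[-4,0.1,-0.1],0],[0,[-4.8,0.1,-0.1],0],[0,[-5.6,0.1,-0.1],0],[0,[-6.4,0.1,-0.1],0],[0,[-7.2,0.1,-0.1],0],[0,[-8,0.1,-0.1],0]]'
python3 - <<'E'
from h import *
im=vision.grab_frame("scene")
cv2.imwrite("pics/scene5c.png",cv2.resize(im[130:285,200:360,::-1],None,fx=3.8,fy=3.8,interpolation=cv2.INTER_CUBIC))
p=state();print(p['ee_pos'],p['force'],p['ee_pos'][:2]@[.3551,.9348],p['ee_pos'][:2]@[.9348,-.3551])
E
```

```text
time_s: 4.25
ee_pos: [524.3, -116.9, 97.7]
ee_rot: [-89.8, 0.1, -110.7]
force: [-0.7, -6.3, 1.5]
gripper_width: 0.5
[ 524.74138829 -115.82423232   97.67933271] [ 0.43673993 -3.68895842  1.28481259] 78.06317460851062 531.6574346754574
```

View pics/scene5c.png

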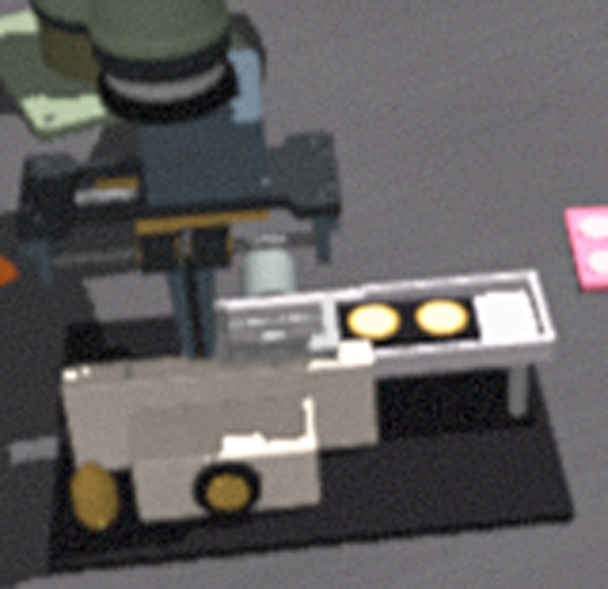

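```bash
python3 -m handwheel '[[0,[-0.5,0,0],0],[0,[-1,0,0],0],[0,[-1.5,0,0],0],[0,[-1.8,0,0],0],[0,[-2.1,0,0],0],[0,[-2.3,0,0],0],[0,[-2.3,0,0],0]]'
python3 - <<'E'
from h import *
p=state();print(p['ee_pos'],p['force'],p['ee_pos'][:2]@[.3551,.9348],p['ee_pos'][:2]@[.9348,-.3551])
E
```

```text
time_s: 5.0
ee_pos: [532.8, -94.4, 97.7]
ee_rot: [-89.8, 0.1, -110.7]
force: [0.4, -5.2, 1.4]
gripper_width: 0.2
[532.84388582 -94.38634449  97.67680309] [ 0.41425856 -5.22499257  1.37642197] 100.98050902333259 531.619055390857
```

```bash
python3 -m handwheel '[[0,[-0.2,0,0],0],[0,[-0.4,0,0],0],[0,[-0.6,0,0],0],[0,[-0.6,0,0],0]]'
python3 - <<'E'
from h import *
p=state();print(p['ee_pos'],p['force'],p['ee_pos'][:2]@[.3551,.9348],p['ee_pos'][:2]@[.9348,-.3551])
E
```

```text
time_s: 5.4
ee_pos: [533.6, -92.5, 97.8]
ee_rot: [-89.8, -0.3, -110.5]
force: [-3.7, -18.2, 4.6]
gripper_width: 0.6
[533.58020042 -92.46378613  97.76311464] [ -3.7100335  -18.16224975   4.57978227] 103.03918189420106 531.6246618099183
```

```bash
python3 -m handwheel '[[0,[1,0,0],0],[0,[2.5,0,0],0],[0,[4,0,0],0],[0,[5.5,0,0],0],[0,[7,0,0],0],[0,[8.5,0,0],0],[0,[10,0,0],0],[0,[11.5,0,0],0],[0,[13,0,0],0],[0,[14.4,0,0],0]]'
python3 -m handwheel '[[0,[0.2,-2,-0.5],0],[0,[0.2,-5,-1],0],[0,[0.2,-8,-2],0],[3,[-3,-9,-3],0],[5,[-6,-9,-3.5],0],[5,[-6,-9,-3.5],0],[5,[-6,-9,-3.5],0],[5,[-6,-9,-3.5],0]]'
python3 - <<'E'
from h import *
M=vision.camera_model("wrist");im=vision.grab_frame("wrist");np.save("w6.npy",M,allow_pickle=True);cv2.imwrite("pics/w6.png",cv2.resize(im[:,:,::-1],(800,500),interpolation=cv2.INTER_CUBIC))
im=vision.grab_frame("scene")
cv2.imwrite("pics/scene6c.png",cv2.resize(im[130:285,200:360,::-1],None,fx=3.8,fy=3.8,interpolation=cv2.INTER_CUBIC))
p=state();print(p['ee_pos'],p['force'],p['ee_pos'][:2]@[.3551,.9348],p['ee_pos'][:2]@[.9348,-.3551])
E
```

```text
time_s: 6.4
ee_pos: [482.6, -228.0, 98.6]
ee_rot: [-89.8, -0.3, -110.5]
force: [0.2, 0.1, 1.5]
gripper_width: 0.6
time_s: 7.2
ee_pos: [470.6, -159.7, 187.9]
ee_rot: [-89.9, -0.3, -110.5]
force: [-0.8, -0.2, -1.0]
gripper_width: 37.4
[ 470.57619635 -159.8200274   187.87991055] [0.13570395 0.09069276 0.67846776] 17.701845707878128 496.6467200767543
```

View pics/w6.png

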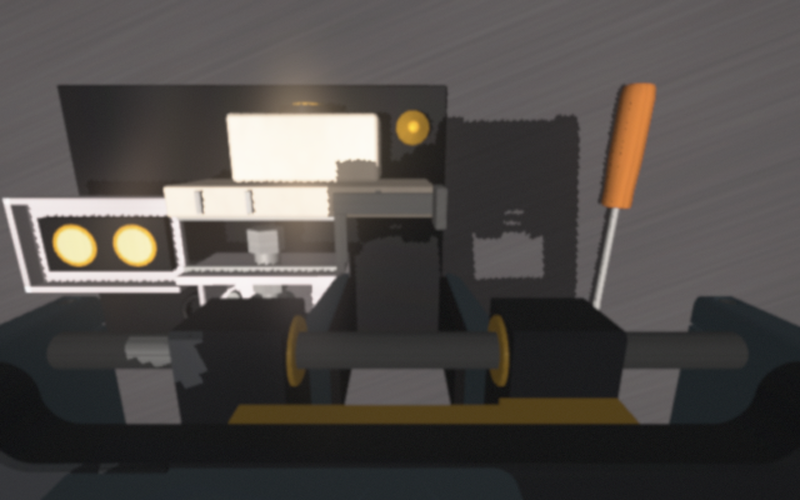

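View pics/scene6c.png

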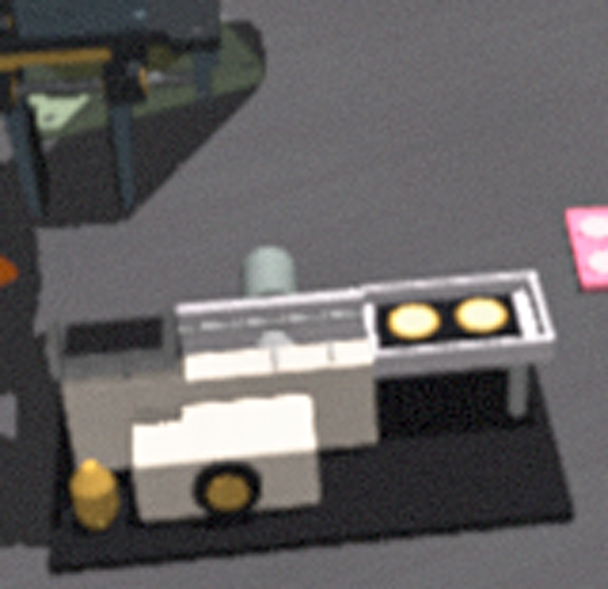

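```bash
python3 - <<'E'
from h import *
M=np.load("w6.npy",allow_pickle=True).item()
im=cv2.imread("pics/w6.png");cv2.imwrite("pics/w6c.png",cv2.resize(im[170:310,150:460],None,fx=2.5,fy=2.5,interpolation=cv2.INTER_CUBIC))
X=np.array([.9348,-.3551]);Y=np.array([.3551,.9348])
for n,u,v,z in [("head C",265,243,64),("headL",248,243,58),("headR",283,243,58),("cast near edge",260,217,80),("brk far edge",260,278,80),("lip L",5,200,77),("tab R",447,215,110)]:
    p=atz(M,(u/1.25,v/1.25),z);print(n,(p@X).round(1),(p@Y).round(1))
E
```

```text
head C 498.8 116.8
headL 497.3 132.0
headR 497.4 104.9
cast near edge 521.4 113.5
brk far edge 476.2 117.2
lip L 532.4 292.4
tab R 528.3 -14.5
```

View pics/w6c.png

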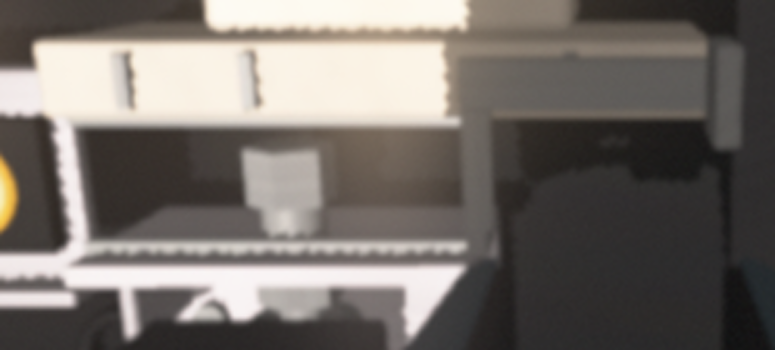

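```bash
python3 -m handwheel '[[5,[-2,0,0.25],0.3],[5,[-5,0,0.25],0.3],[5,[-8,1,0.25],0.3],[5,[-10,2,0.25],0.3],[5,[-10,3,0.25],0.3],[5,[-10,3,0.25],0.3],[5,[-10,3,0.25],0.3],[5,[-10,3,0.25],0.3]]' 10
python3 - <<'E'
from h import *
M=vision.camera_model("wrist");im=vision.grab_frame("wrist");np.save("w7.npy",M,allow_pickle=True)
print(M['extrinsics'],-M['extrinsics'][:3,:3].T@M['extrinsics'][:3,3])
cv2.imwrite("pics/w7.png",cv2.resize(im[:,:,::-1],(800,500),interpolation=cv2.INTER_CUBIC))
p=state();print(p['ee_pos'],p['ee_rot'],p['force'],p['ee_pos'][:2]@[.3551,.9348],p['ee_pos'][:2]@[.9348,-.3551])
E
```

```text
time_s: 8.1
ee_pos: [508.2, -68.3, 157.9]
ee_rot: [-89.8, -0.3, -111.0]
force: [0.7, 0.6, 0.0]
gripper_width: 50.1
[[-3.57870514e-01 -9.33757070e-01  5.14092775e-03  1.16659406e+02]
 [ 9.02584631e-01 -3.47323907e-01 -2.54375879e-01 -4.68863555e+02]
 [ 2.39310842e-01 -8.63935041e-02  9.67091766e-01 -4.62570970e+02]
 [ 0.00000000e+00  0.00000000e+00  0.00000000e+00  1.00000000e+00]] [575.63624893 -93.8791043  327.48125982]
[508.26414062 -68.19212826 157.92254615] [ -89.80780566   -0.27790903 -110.9669674 ] [0.11731288 0.46371981 0.6275119 ] 116.73859483657434 499.34034340194916
```

View pics/w7.png

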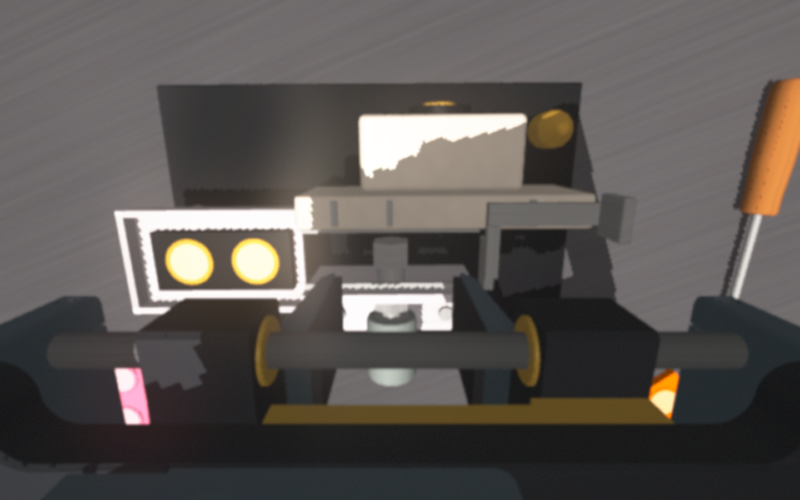

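```bash
python3 - <<'E'
from h import *
M=np.load("w7.npy",allow_pickle=True).item()
im=cv2.imread("pics/w7.png");cv2.imwrite("pics/w7c.png",cv2.resize(im[180:330,270:530],None,fx=3,fy=3,interpolation=cv2.INTER_CUBIC))
# predicted outline rows for hypotheses of X centre 499, Y0 117.5
X=np.array([.9348,-.3551]);Y=np.array([.3551,.9348])
for n,fx,fy,z in [("cast edge",22,0,80),("brk edge",-22,0,80),("brk edgeR",-22,-30,80),("rail in top near",-18,0,68),("rail in top far",18,0,68),("tip L",0,28,158),("castL",22,40,80),("headtop x-9",-9,0,64),("headtop x+9",9,0,64)]:
    p=(499+fx)*X+(117.5+fy)*Y; u,v=proj(M,[*p,z])*1.25
    print(n,u.round(1),v.round(1),"crop",((u-270)*3).round(),((v-180)*3).round())
E
```

```text
cast edge 393.9 230.5 crop 372.0 152.0
brk edge 394.3 295.5 crop 373.0 347.0
brk edgeR 439.4 295.3 crop 508.0 346.0
rail in top near 394.3 283.9 crop 373.0 312.0
rail in top far 394.0 232.8 crop 372.0 158.0
tip L 332.8 311.7 crop 188.0 395.0
castL 331.0 230.8 crop 183.0 152.0
headtop x-9 394.2 269.7 crop 373.0 269.0
headtop x+9 394.1 244.5 crop 372.0 194.0
```

View pics/w7c.png

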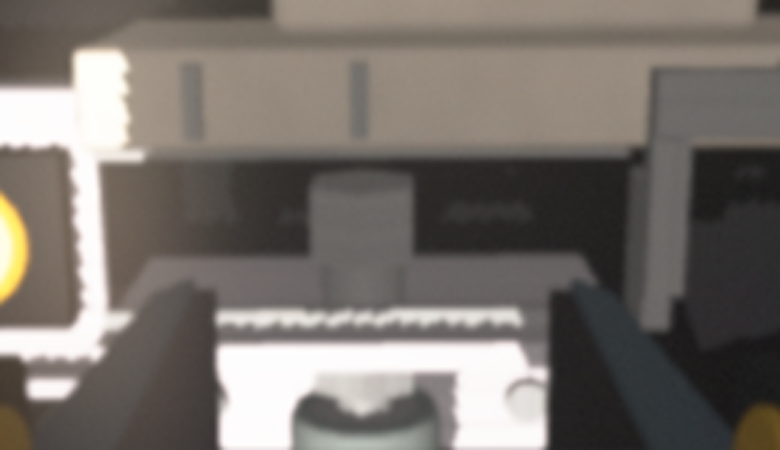

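```bash
python3 -m handwheel '[[5,[-0.33,1,0.05],-0.2],[5,[-0.33,2.5,0.05],-0.2],[5,[-0.33,4,0.05],-0.2],[5,[-0.33,5.5,0.05],-0.2],[5,[-0.33,6.7,0.05],-0.2],[5,[-0.33,7.2,0.05],-0.2],[5,[-0.33,7.2,0.05],-0.2],[5,[-0.33,7.2,0.05],-0.2],[5,[-0.33,7.2,0.05],-0.2]]' 10
python3 - <<'E'
from h import *
M=vision.camera_model("wrist");im=vision.grab_frame("wrist");np.save("w8.npy",M,allow_pickle=True)
cv2.imwrite("pics/w8.png",cv2.resize(im[120:300,200:440,::-1],None,fx=3.3,fy=3.3,interpolation=cv2.INTER_CUBIC))
X=np.array([.9348,-.3551]);Y=np.array([.3551,.9348])
for n,fx,fy,z in [("cast edge",22,0,80),("brk edge",-22,0,80),("rail near",-18,0,68),("rail far",18,0,68),("head top",0,0,64)]:
    p=(499.8+fx)*X+(120+fy)*Y; u,v=proj(M,[*p,z])
    print(n,((u-200)*3.3).round(),((v-120)*3.3).round())
p=state();print(p['ee_pos'],p['ee_rot'],p['force'],p['ee_pos'][:2]@[.3551,.9348],p['ee_pos'][:2]@[.9348,-.3551])
E
```

```text
time_s: 9.05
ee_pos: [510.6, -65.8, 86.6]
ee_rot: [-89.7, -0.3, -110.8]
force: [0.1, -1.0, 0.6]
gripper_width: 49.9
cast edge 383.0 297.0
brk edge 384.0 525.0
rail near 383.0 476.0
rail far 383.0 300.0
head top 383.0 383.0
[510.52869117 -65.77386901  86.58981482] [ -89.72283524   -0.25989651 -110.76449987] [0.54172348 0.53359017 0.24899565] 119.80332548111839 500.5985213875119
```

View pics/w8.png

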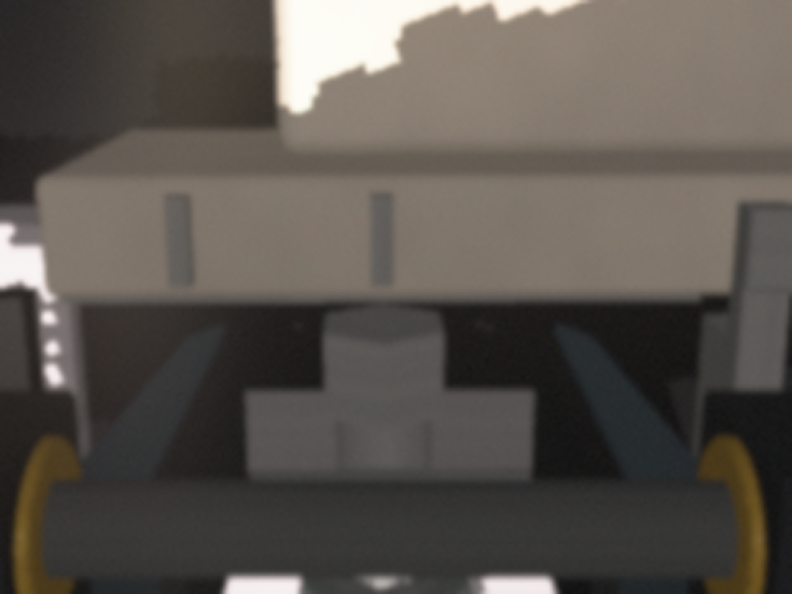

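```bash
python3 - <<'E'
from h import *
M=np.load("w8.npy",allow_pickle=True).item()
X=np.array([.9348,-.3551]);Y=np.array([.3551,.9348])
for fx in(14,16,18):
  for s in (-1,1):
    p=(500.6+fx)*X+(119.8+s*(25))*Y; u,v=proj(M,[*p,86.6]);print(fx,s,((u-200)*3.3).round(),((v-120)*3.3).round())
E
```

```text
14 -1 531.0 348.0
14 1 238.0 348.0
16 -1 531.0 337.0
16 1 238.0 337.0
18 -1 532.0 326.0
18 1 237.0 326.0
```

```bash
python3 -m handwheel '[[5,[-0.08,0,-0.2],0],[5,[-0.08,0.4,-0.22],0],[5,[-0.08,0.8,-0.22],0],[5,[-0.08,1.1,-0.22],0],[5,[-0.08,1.4,-0.22],0],[5,[-0.08,1.4,-0.22],0],[5,[-0.08,1.4,-0.22],0]]' 10
cat >> h.py <<'E'
def st():
    p=state();q=p['ee_pos'];X=np.array([.9348,-.3551]);Y=np.array([.3551,.9348]);f=p['force']
    print("X %.1f Y %.1f z %.1f"%(q[:2]@X,q[:2]@Y,q[2]),"F X %.1f Y %.1f Z %.1f"%(f[:2]@X,f[:2]@Y,f[2]),p['ee_rot'].round(2),round(p['gripper_width'],1),p['time_s'])
E
python3 -c "from h import *;st()"
python3 -m handwheel '[[5,[0,0,0.1],0],[5,[0,0,0.2],0],[5,[0,0,0.3],0],[5,[0,0,0.4],0]]'; python3 -c "from h import *;st()"
```

```text
time_s: 9.8
ee_pos: [508.8, -64.4, 72.4]
ee_rot: [-89.7, -0.3, -110.8]
force: [-1.0, -0.1, 0.0]
gripper_width: 49.9
X 498.5 Y 120.5 z 72.4 F X -0.9 Y -0.5 Z 0.0 [ -89.73   -0.26 -110.77] 49.9 9.8
time_s: 10.2
ee_pos: [512.7, -65.8, 72.5]
ee_rot: [-89.7, -0.3, -110.8]
force: [-0.5, 0.5, 0.6]
gripper_width: 50.1
X 502.7 Y 120.5 z 72.5 F X -0.6 Y 0.3 Z 0.6 [ -89.72   -0.26 -110.76] 50.1 10.2
```

```bash
python3 -m handwheel '[[5,[0,0,0.1],0],[5,[0,0,0.15],0],[5,[0,0,0.15],0]]'; python3 -c "from h import *;st()"; python3 -m handwheel '[[5,[0,0,0.1],0],[5,[0,0,0.15],0],[5,[0,0,0.15],0]]'; python3 -c "from h import *;st()"
```

```text
time_s: 10.5
ee_pos: [513.4, -66.1, 72.5]
ee_rot: [-89.8, -0.3, -110.8]
force: [-1.5, 0.9, 1.9]
gripper_width: 49.9
X 503.4 Y 120.5 z 72.5 F X -1.7 Y 0.3 Z 1.9 [ -89.82   -0.27 -110.76] 49.9 10.5
time_s: 10.8
ee_pos: [513.5, -66.2, 72.4]
ee_rot: [-90.0, -0.3, -110.8]
force: [-4.9, 3.3, 3.5]
gripper_width: 49.9
X 503.5 Y 120.5 z 72.4 F X -5.7 Y 1.4 Z 3.5 [ -89.99   -0.28 -110.76] 49.9 10.8
```

Contact with the casting side at X≈503.3. Now the other side.

```bash
python3 -m handwheel '[[5,[0,0,-0.3],0],[5,[0,0,-0.6],0],[5,[0,0,-0.9],0],[5,[0,0,-1],0],[5,[0,0,-1.1],0],[5,[0,0,-1.1],0]]'; python3 -c "from h import *;st()";python3 -m handwheel '[[5,[0,0,-0.1],0],[5,[0,0,-0.15],0],[5,[0,0,-0.15],0]]'; python3 -c "from h import *;st()"
```

```text
time_s: 11.4
ee_pos: [505.1, -62.9, 72.6]
ee_rot: [-89.7, -0.3, -110.7]
force: [3.8, -2.4, -3.2]
gripper_width: 49.9
X 494.5 Y 120.5 z 72.6 F X 4.4 Y -0.9 Z -3.2 [ -89.74   -0.27 -110.72] 49.9 11.4
time_s: 11.7
ee_pos: [505.1, -62.9, 72.8]
ee_rot: [-89.5, -0.3, -110.7]
force: [4.8, -2.8, -3.8]
gripper_width: 50.1
X 494.5 Y 120.6 z 72.8 F X 5.5 Y -0.9 Z -3.8 [ -89.54   -0.26 -110.7 ] 50.1 11.7
```

```bash
python3 -m handwheel '[[4.2,[0,0,0.25],0],[4.2,[0,0,0.44],0.1],[4.2,[0,0,0.44],0.1],[4.2,[0,0,0.44],0.1],[4.2,[0,0,0.44],0.1]]' 10; python3 -c "from h import *;st()"; python3 -m handwheel '[[4.2,[0,0.2,0],0],[4.2,[0,0.4,0],0],[4.2,[0,0.6,0],0],[4.2,[0,0.8,0],0],[4.2,[0,0.8,0],0]]'; python3 -c "from h import *;st()"
```

```text
time_s: 12.2
ee_pos: [508.8, -64.3, 72.8]
ee_rot: [-89.6, -0.3, -110.8]
force: [-0.2, 0.2, -1.1]
gripper_width: 41.6
X 498.5 Y 120.6 z 72.8 F X -0.2 Y 0.2 Z -1.1 [ -89.59   -0.26 -110.81] 41.6 12.2
time_s: 12.7
ee_pos: [508.9, -64.4, 64.5]
ee_rot: [-89.6, -0.3, -110.8]
force: [2.0, 0.2, -0.7]
gripper_width: 42.2
X 498.6 Y 120.5 z 64.5 F X 1.8 Y 0.9 Z -0.7 [ -89.59   -0.26 -110.81] 42.2 12.7
```

```bash
python3 -m handwheel '[[4.2,[0,0.3,0.04],0],[4.2,[0,0.6,0.04],0],[4.2,[0,0.9,0.04],0],[4.2,[0,1.2,0.04],0],[4.2,[0,1.2,0.04],0]]'; python3 -c "from h import *;st()"
```

```text
time_s: 13.2
ee_pos: [509.1, -64.6, 52.0]
ee_rot: [-89.6, -0.3, -110.8]
force: [-1.1, 0.7, -0.1]
gripper_width: 42.2
X 498.8 Y 120.4 z 52.0 F X -1.3 Y 0.2 Z -0.1 [ -89.64   -0.27 -110.8 ] 42.2 13.2
```

```bash
python3 -m handwheel '[[4.2,[0,0.4,0],0],[4.2,[0,0.8,0],0],[4.2,[0,1.2,0],0],[4.2,[0,1.6,0],0],[4.2,[0,1.85,0],0],[4.2,[0,1.85,0],0]]'; python3 -c "from h import *;st()"
python3 - <<'E'
from h import *
M=vision.camera_model("wrist");im=vision.grab_frame("wrist")
cv2.imwrite("pics/w9.png",cv2.resize(im[100:300,180:460,::-1],None,fx=2.8,fy=2.8,interpolation=cv2.INTER_CUBIC))
E
```

```text
time_s: 13.8
ee_pos: [509.1, -64.7, 33.1]
ee_rot: [-89.7, -0.3, -110.8]
force: [0.2, 0.3, -0.3]
gripper_width: 41.8
X 498.9 Y 120.3 z 33.1 F X 0.0 Y 0.4 Z -0.3 [ -89.66   -0.28 -110.8 ] 41.8 13.8
```

View pics/w9.png

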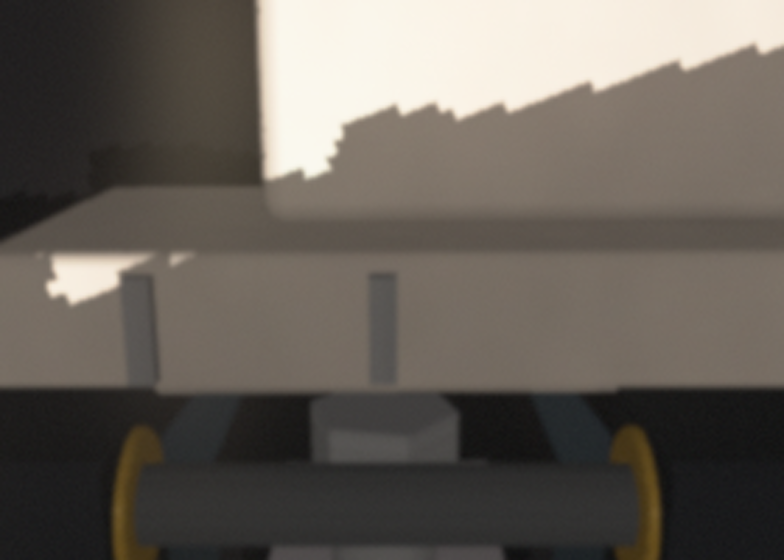

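```bash
python3 -m handwheel '[[0,[0,0,0],0],[0,[0,0,0],0],[0,[0,0,0],0],[0,[0,0,0],0],[0,[0,0,0],0],[0,[0,0,0],0],[0,[0,0,0],0],[0,[0,0,0],0],[0,[0,0,0],0],[0,[0,0,0],0]]' 45; python3 -c "from h import *;st()"
python3 -m handwheel '[[0,[0,0,0],0],[0,[0,0,0],0],[0,[0,0,0],0],[0,[0,0,0],0],[0,[0,0,0],0],[0,[0,0,0],0],[0,[0,0,0],0],[0,[0,0,0],0],[0,[0,0,0],0],[0,[0,0,0],0]]'; python3 -c "from h import *;st();print(state()['torque'])"
```

```text
time_s: 14.85
ee_pos: [509.3, -64.3, 33.4]
ee_rot: [-89.7, -0.2, -110.8]
force: [1.6, 4.7, 0.8]
gripper_width: 25.0
X 498.9 Y 120.8 z 33.4 F X -0.1 Y 4.9 Z 0.8 [ -89.65   -0.23 -110.82] 25.0 14.85
time_s: 15.85
ee_pos: [509.3, -64.3, 33.4]
ee_rot: [-89.7, -0.2, -110.8]
force: [0.7, 3.3, 0.1]
gripper_width: 25.3
X 498.9 Y 120.8 z 33.4 F X -0.5 Y 3.3 Z 0.1 [ -89.65   -0.23 -110.83] 25.3 15.85
[ 0.86824711 -0.11826142  0.06521485]
```

```bash
for i in 1 2 3; do python3 -m handwheel '[[0,[0,0,0],0],[0,[0,0,0],0],[0,[0,0,0],0],[0,[0,0,0],0],[0,[0,0,0],0],[0,[0,0,0],0],[0,[0,0,0],0],[0,[0,0,0],0],[0,[0,0,0],0],[0,[0,0,0],0]]' 45 >/dev/null; python3 -c "from h import *;st()"; done
python3 - <<'E'
from h import *
for n in("wrist","scene"):
    im=vision.grab_frame(n);im=im[100:300,180:460] if n=="wrist" else im[130:285,150:360]
    cv2.imwrite(f"pics/{n}10.png",cv2.resize(im[:,:,::-1],None,fx=2.8,fy=2.8,interpolation=cv2.INTER_CUBIC))
E
```

```text
X 498.9 Y 120.8 z 33.4 F X -0.7 Y 3.5 Z -0.0 [ -89.65   -0.23 -110.83] 25.5 16.85
X 498.9 Y 120.8 z 33.4 F X -0.2 Y 4.0 Z 0.5 [ -89.65   -0.23 -110.83] 25.1 17.85
X 498.9 Y 120.8 z 33.4 F X -0.3 Y 3.3 Z -0.2 [ -89.65   -0.23 -110.83] 25.4 18.85
```

View pics/wrist10.png

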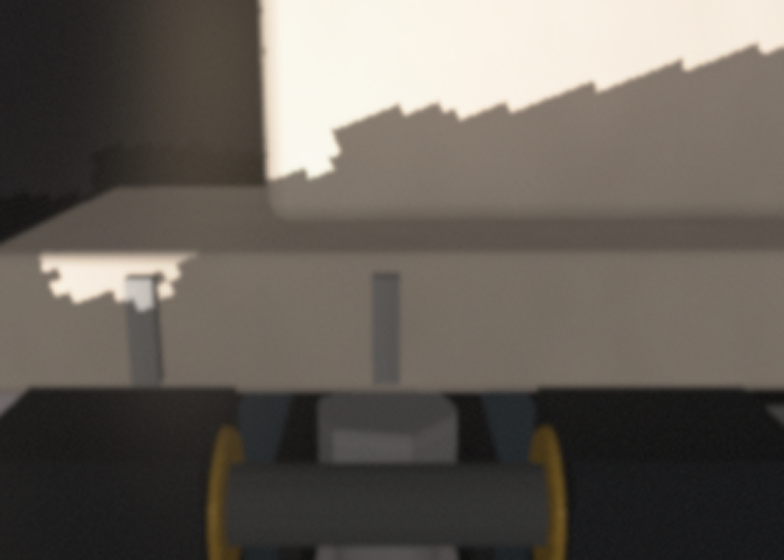

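View pics/scene10.png

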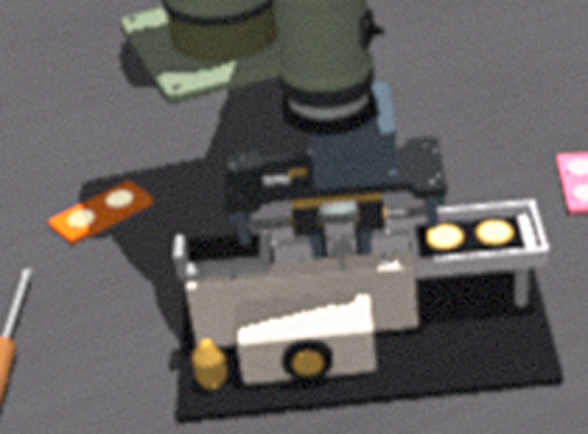

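```bash
python3 - <<'E'
from h import *
im=vision.grab_frame("wrist");c=im[236:268,285:350,::-1].astype(float)
c=np.clip((c-15)*2.2,0,255).astype(np.uint8)
cv2.imwrite("pics/w11.png",cv2.resize(c,None,fx=11,fy=11,interpolation=cv2.INTER_CUBIC))
st();print(state()['torque'])
E
```

```text
X 498.9 Y 120.8 z 33.4 F X -0.3 Y 3.8 Z 0.6 [ -89.65   -0.23 -110.83] 25.2 19.0
[ 0.85291266 -0.11394836  0.06498095]
```

View pics/w11.png

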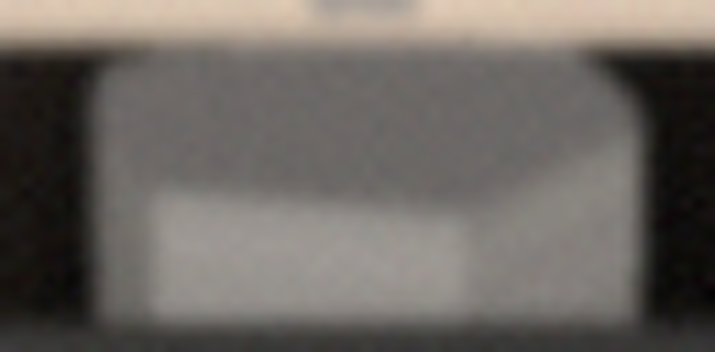

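```bash
for i in 1 2; do python3 -m handwheel '[[0,[0,0,0],0],[0,[0,0,0],0],[0,[0,0,0],0],[0,[0,0,0],0],[0,[0,0,0],0],[0,[0,0,0],0],[0,[0,0,0],0],[0,[0,0,0],0],[0,[0,0,0],0],[0,[0,0,0],0]]' 55 >/dev/null; python3 -c "from h import *;st()"; done
python3 - <<'E'
from h import *
im=vision.grab_frame("wrist");c=im[236:268,285:350,::-1]
o=cv2.imread("pics/wrist10.png");o=cv2.resize(o,(280,200),interpolation=cv2.INTER_AREA)[136:168,105:170]
c=np.vstack([o,c]).astype(float)
c=np.clip((c-15)*2.2,0,255).astype(np.uint8)
cv2.imwrite("pics/w12.png",cv2.resize(c,None,fx=9,fy=9,interpolation=cv2.INTER_CUBIC))
E
```

```text
X 498.9 Y 120.8 z 33.5 F X -1.3 Y 3.4 Z -0.4 [ -89.64   -0.23 -110.83] 24.6 20.0
X 498.9 Y 120.8 z 33.4 F X -0.1 Y 3.9 Z 0.7 [ -89.65   -0.23 -110.83] 24.7 21.0
```

View pics/w12.png

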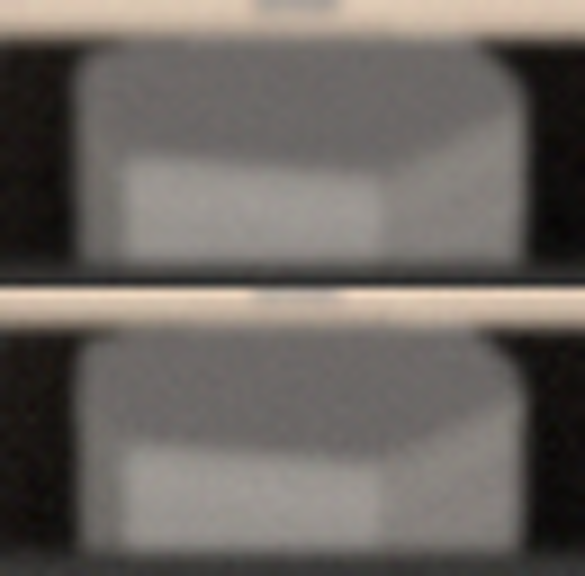

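The bolt has stopped, but the head is pinched across its corners, about 17° off the flats. The ridge is off centre and the width changes with force. I'll open, let the bolt turn on until two flats face the fingers, and grip again.

```bash
cat >> h.py <<'E'
def look(name):
    im=vision.grab_frame("wrist");c=im[236:268,285:350,::-1].astype(float)
    c=np.clip((c-15)*2.2,0,255).astype(np.uint8)
    cv2.imwrite(f"pics/{name}.png",cv2.resize(c,None,fx=7,fy=7,interpolation=cv2.INTER_CUBIC)); st()
E
python3 -m handwheel '[[4.2,[0,0,0],0],[4.2,[0,0,0],0],[4.2,[0,0,0],0],[4.2,[-0.07,0,0],0],[4.2,[-0.07,0,0],0],[4.2,[-0.07,0,0],0],[4.2,[-0.07,0,0],0],[4.2,[-0.07,0,0],0],[4.2,[-0.07,0,0],0],[4.2,[-0.07,0,0],0]]' 20
python3 -c "from h import *;look('a1')"
for i in 1 2 3; do python3 -m handwheel '[[4.2,[0,0,0],0],[4.2,[0,0,0],0],[4.2,[0,0,0],0],[4.2,[0,0,0],0],[4.2,[0,0,0],0],[4.2,[0,0,0],0],[4.2,[0,0,0],0],[4.2,[0,0,0],0],[4.2,[0,0,0],0],[4.2,[0,0,0],0]]' >/dev/null; done
python3 -c "from h import *;look('a2')
a=cv2.imread('pics/a1.png');b=cv2.imread('pics/a2.png');cv2.imwrite('pics/a12.png',np.vstack([a,b]))"
```

```text
time_s: 22.05
ee_pos: [509.5, -63.6, 33.4]
ee_rot: [-89.7, -0.2, -110.8]
force: [-0.9, -0.5, -0.7]
gripper_width: 41.4
X 498.9 Y 121.5 z 33.4 F X -1.0 Y 0.3 Z -0.6 [ -89.65   -0.23 -110.82] 41.9 22.1
X 498.9 Y 121.5 z 33.4 F X -0.4 Y -0.5 Z 0.8 [ -89.65   -0.23 -110.82] 42.0 25.15
```

View pics/a12.png

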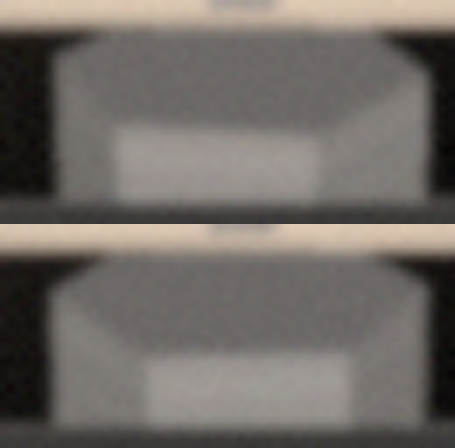

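```bash

for i in 1 2 3 4 5 6; do python3 -m handwheel '[[3.6,[0,0,0],0],[3.6,[0,0,0],0],[3.6,[0,0,0],0],[3.6,[0,0,0],0],[3.6,[0,0,0],0],[3.6,[0,0,0],0],[3.6,[0,0,0],0],[3.6,[0,0,0],0],[3.6,[0,0,0],0],[3.6,[0,0,0],0]]' >/dev/null; done
python3 -c "from h import *;look('a3')"
```

```text
X 498.9 Y 121.5 z 33.4 F X -0.0 Y 0.7 Z -0.1 [ -89.65   -0.23 -110.82] 36.0 31.2
```

View pics/a3.png

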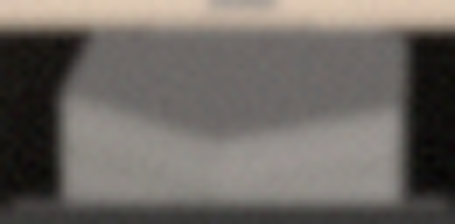

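```bash

python3 -m handwheel '[[3.6,[0,0,0],0],[3.6,[0,0,0],0],[3.6,[0,0,0],0],[3.6,[0,0,0],0],[0,[0,0,0],0],[0,[0,0,0],0],[0,[0,0,0],0],[0,[0,0,0],0],[0,[0,0,0],0],[0,[0,0,0],0]]' 45;python3 -c "from h import *;look('b1')"
for i in 1 2; do python3 -m handwheel '[[0,[0,0,0],0],[0,[0,0,0],0],[0,[0,0,0],0],[0,[0,0,0],0],[0,[0,0,0],0],[0,[0,0,0],0],[0,[0,0,0],0],[0,[0,0,0],0],[0,[0,0,0],0],[0,[0,0,0],0]]' 45 >/dev/null; python3 -c "from h import *;st()"; done
python3 -c "from h import *;look('b2')
a=cv2.imread('pics/b1.png');b=cv2.imread('pics/b2.png');cv2.imwrite('pics/b12.png',np.vstack([a,b]))"
```

```text
time_s: 32.2
ee_pos: [509.3, -64.2, 33.4]
ee_rot: [-89.7, -0.3, -110.8]
force: [-0.8, -5.8, 0.7]
gripper_width: 23.9
X 498.9 Y 120.9 z 33.4 F X 1.4 Y -4.7 Z 0.3 [ -89.66   -0.29 -110.8 ] 23.9 32.25
X 498.9 Y 120.9 z 33.4 F X 0.0 Y -3.8 Z 0.8 [ -89.66   -0.29 -110.8 ] 23.5 33.25
X 498.9 Y 120.9 z 33.4 F X 0.4 Y -3.2 Z 0.3 [ -89.66   -0.29 -110.8 ] 23.7 34.25
X 498.9 Y 120.9 z 33.4 F X 0.4 Y -3.9 Z 0.9 [ -89.66   -0.29 -110.8 ] 23.2 34.3
```

View pics/b12.png

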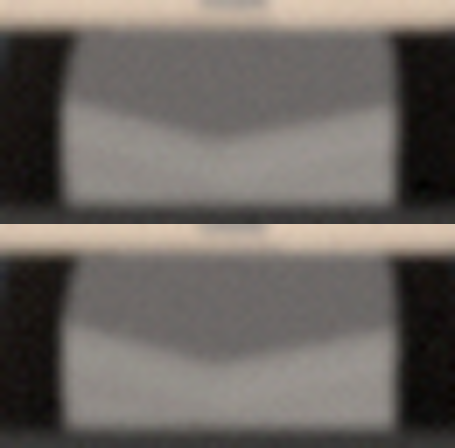

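```bash
python3 -m handwheel '[[0,[0,0,0],0],[0,[0,0,0],0],[0,[0,0,0],0],[0,[0,0,0],0],[0,[0,0,0],0],[0,[0,0,0],0],[0,[0,0,0],0],[0,[0,0,0],0],[0,[0,0,0],0],[0,[0,0,0],0]]' 45;python3 - <<'E'
from h import *
look('b3')
im=vision.grab_frame("scene");cv2.imwrite("pics/sfin.png",im[:,:,::-1])
cv2.imwrite("pics/bf.png",np.vstack([cv2.imread('pics/b2.png'),cv2.imread('pics/b3.png')]))
E
```

```text
time_s: 35.3
ee_pos: [509.3, -64.2, 33.4]
ee_rot: [-89.7, -0.3, -110.8]
force: [-1.0, -3.1, 1.4]
gripper_width: 23.4
X 498.8 Y 120.8 z 33.4 F X 0.9 Y -3.6 Z 0.1 [ -89.66   -0.29 -110.8 ] 23.8 35.35
```

View pics/bf.png

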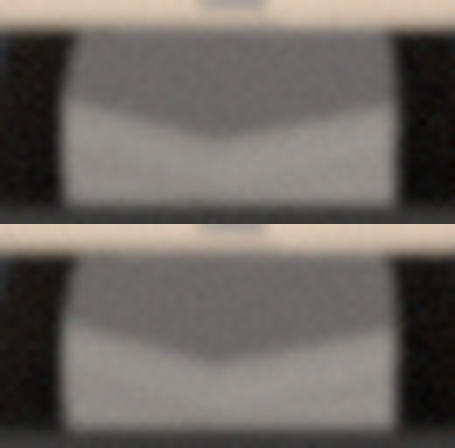

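View pics/sfin.png

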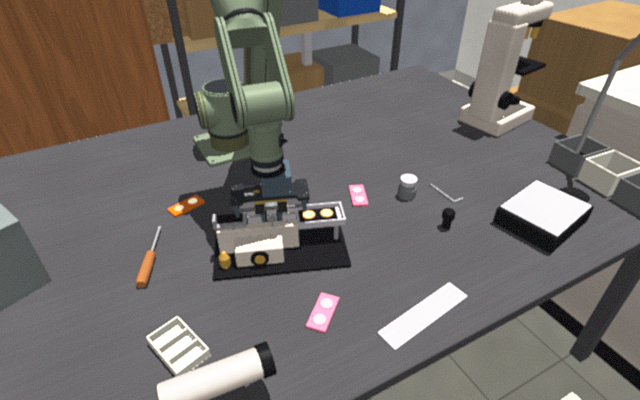

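The head is stationary on its flats: the ridge is at the same pixel in frames 1 s apart. The black slide lies on the shelf at scene pixel (318,215), the ejector tab is home at about (215,220), and the visible loose items are where they were. Handing in.

```bash
python3 -c "
from workcell import job,state
print(job.job_done());print(state()['time_s'])"
```

```text
the job is handed in; nothing more can be done
None
the job is handed in; nothing more can be done
```

I pushed the ejector tab to its stop, where the force rose to about 18 N, and the filter slide ended up on the receiving shelf. I let the ejector spring home, lowered the fingers into the gap and gripped the bolt head at 45 N. The job was handed in at about 35.4 s.

**Last checks:**
- **Bolt:** The head did not move between pictures taken 1 s apart, with two flats facing the fingers. The finger opening reads about 23.6 mm, against 24 mm across flats.
- **Forces:** Side force on the wrist is about 4 N.
- **Scene:** The slide lies on the shelf, the ejector is home, and the bystanders visible in the last scene picture are where they were. The small lock ring on the base could not be made out in that picture.

**What did not go as expected:**
- **First grip:** It stopped the bolt, but across the corners about 17° off the flats, and it had not settled after about 6 s. I opened, let the bolt turn to the next flats and gripped again.
- **Camera against touch:** The wrist camera put the middle of the gap about 1 mm off from what touching both walls gave. I used the touch result. The fingers had about 9 mm of sideways play in the gap instead of the 12 mm I expected from the 32 mm pad width, but they went down past the rails with under 2 N.

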